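# Lock the scissors away and hold the key turned

### The arm

A 6-joint arm with a two-finger parallel gripper is mounted at the origin on a cart in front of the work surface, level with it; the furniture and walls round the work are solid. World frame = base frame: x ahead of the robot, y to its left, z up, the work surface at z = 0. Lengths are in m, angles in degrees, forces in N, time in s.
With the tool pointing down it reaches from about 0.25 to 0.725 m from the base axis. Payload 9.7 kg.
Tool frame: the origin (TCP) lies at the very end of the fingers, on their centre line; the grasp point (between the pads) lies 19 mm behind it (arm.hold_point_z is the distance from the TCP to the grasp point, in m); z points along the fingers, y is the line along which they close (so a half turn about z gives the same grasp; the last joint's range is limited). The gripper opens to 85 mm and grips with 20 to 120 N. Pads are 22 mm wide; open, the fingers measure 114 mm over their backs; the gripper's body (76 mm by 85 mm) begins 54 mm behind the grasp point. The pads swing forward as they close: fully open they stand 13 mm farther back than shut.
Start: joints at [74.026, 4.979, 10.078, 95.1, 0, 90], TCP at [0.151, 0.529, 0.231] pointing down, gripper open.
Joint ranges: [-179.16, 179.16], [-48.56, 103.87], [-65.8, 70.77], [-126.05, 130.52], [-82.76, 87.17], [-180, 180]. Speed limits (degrees/s): [127.2, 127.2, 147.25, 180, 180, 180].

### API

Orientations are given as [roll, pitch, yaw] about the fixed x, y, z axes, in that order (R = Rz(yaw) Ry(pitch) Rx(roll)).
In Python, from bench import arm, grab_frame, order gives the robot as it stands.
- The arm moves only by the tool servo_tool, never from a script. Its arguments are lists of equal length, an entry for each row: "slide": the shift along the tool's x, y, z in units of 50 mm (1.0 is 50 mm), a list of three; "angular": the turn, a rotation vector about the tool's x, y, z in units of 6 degrees (1.0 is 6 degrees), a list of three; "hand": the closure, from -1 (fully open) to 1 (shut). A call has 1 to 20 rows; each row shifts and turns the commanded pose from where the row before left it, along the tool's axes as they then stand; what a row does not reach is not made up. A row lasts 1/8 s, in which the tool goes at most 62.5 mm and 10.7 degrees, less where a joint would pass 70% of its speed; a pose out of reach is approached as far as the arm can. A call is refused whole if a number of a shift passes 1 or a number of a turn 1, either way. A call with a gripper value outside its range is refused whole. The fingers move at their own pace and stop on an object; the grip force is fixed at half the most. Time passes only in rows, so rows that do not move let the fingers close. It gives the time, the measured TCP pose, the force, the opening and the grip force at its end, in the units of the state.
- arm.sense(): the state, without advancing time (a new reading comes with each control period).
- grab_frame(name): name is "scene" or "top"; returns a dict with "img" (420x560x3 uint8, blue, green, red), "camera_matrix" (3x3 intrinsics, pixels), "dist_coeffs" ([k1, k2, p1, p2, k3] as OpenCV has them; the pictures are not rectified), "R" (3x3) and "t" (3): a world point X has camera coordinates R X + t. Camera axes: x right, y down, z forward; pixel columns grow to the right and rows downward; lengths in m; the calibration is good to about 2 mm. A picture is of the moment at which its call begins. There is no depth.
- order.hand_in(): hands the job in; it is judged then, once.
The state is a dict: "time": time; "q": joint angles; "joint_velocities": joint speeds; "joint_torque": joint torques, N m; "tool_pos": TCP position; "tool_rot": TCP orientation; "wrist_force": force on the tool from outside, world axes, zero at the start; "ft_torque": the same for the moment, N m; "finger_gap": opening from 0.0 (shut) to 1.0 (fully open); "grasp_force": force on a finger pad.
Only numpy, scipy, OpenCV 4.12 (cv2) and the standard library are available. Lean on these libraries where they do the work, as an engineer would, in place of code of your own. Each camera call takes 0.05 s, during which the arm holds its last target. There are 200 camera calls.

### The job

Shut the lid of the scissors box, then take the red-handled key from its wooden stand and push it fully home in the lock on the box's front deck; a wafer inside is sticky, so twist the key to either side (up to some 35 degrees) while pressing lightly until it drops in, and do not force it. Then turn the key a quarter turn clockwise seen from above, against its spring, and finish while still gripping it and holding it turned, so that I can check that the lid is bolted. Leave the mug, the spice jar and the egg timer where they are.

Things in the scene. Friction and masses are not known exactly. Their poses are not given: they have to be found in the camera images.
- scissors_box: White fixed box holding red-handled scissors, with a blue lid. Origin: on the worktop under the middle of the compartment; x points from the front deck to the lid hinge, z up. Compartment 110 (x) by 215 (y) by 60 mm high; the deck in front of it is 64 mm by 215 mm, top at z = 60 mm. The lock stands on the deck, axis at x = -83 mm, y = 0.
- box_lid (a joint): Lid angle, rad: 0 shut, grows as the front edge swings up (0.4 to 0.9 at the start). A flat plate 110 by 215 by 6 mm, no handle, hinged along the far upper rim of the compartment. A stiff hinge keeps it where it is left; 1 to 3 N on its upper face near the front edge swings it down.
- box_lid_hinge (a point): Point on the lid's hinge line, in the middle (box frame x = 55, y = 0, z = 60.5 mm); the hinge line runs along the box's y axis. The lid's underside lies on this line; x axis as the box's.
- box_lid_edge (a point): Middle of the lid's front edge, on its upper face: 110 mm from the hinge along the lid, 6 mm above its underside. Moves with the lid; z axis is the upper face's outward normal. With the lid shut it is at box frame x = -55, z = 66.5 mm.
- lock_face (a point): Centre of the keyway's mouth on the round brass lock face (30 mm across), 73.5 mm above the worktop. Fixed to the box, axes as the box's; z up out of the lock, x along the keyway at rest. Keyway 20 by 7 mm with a 3 mm wide 45 degree lead-in. Key fully home: underside of its handle on this face, blade's width along the keyway. It turns only when home.
- wafer_top (a point): Point on the lock axis 13.5 mm below the face, on a sticky (stiff-turning) 5 mm wafer with a 21 by 8 mm slot that stands turned up to 0.6 rad either way from the keyway's rest direction (hidden, varies). The key stops here, handle 16 to 18.5 mm above the face, unless within 0.15 rad of the slot: twist in small steps, pressing with about 5 N (keyway turns along), until it drops.
- lock_plug (a joint): Turn of the brass plug, rad: 0 at rest, positive clockwise from above, stops at -0.85 and 1.65; a quarter turn is 1.57. A spring (0.05 N m/rad) returns it to 0 when let go. Its steel tongue, 38 mm long from the axis, 3 to 6 mm below the face, points to the box's +y at rest and over the lid's front edge when turned. The key has 0.1 rad of play in the keyway.
- key: Loose 50 g key standing blade down in the stand. Red block handle 34 (x) by 12 (y) by 46 mm tall (z), black inlays on the broad faces: grip those from above. Origin: centre of the handle's underside, z up. Blade below it, 18 mm wide along x: 18 by 5 mm to 9.5 mm down (16 by 3.5 to 11.5), round 5 mm neck to 20.5 mm, 18 by 5 mm to 30.5 mm, 16 by 4 mm to the tip at 32 mm.
- key_tip (a point): Tip of the key's blade, 32 mm below the key's origin.
- key_stand: Fixed block of light wood, 66 mm (x) by 50 mm (y) by 44 mm high, origin centred under it. A slot in the middle of its top, along x, holds the key; the underside of the key's handle rests on the top, 44 mm above the worktop.
- mug: White mug with dark dots, 82 by 114 mm, 91 mm high; bystander, stands behind the key stand.
- spice_jar: Spice jar with a red cap, 45 mm across, 106 mm high; bystander, stands behind the key stand, to the left of the mug.
- egg_timer: Red and white egg timer, 64 mm across, 55 mm high; bystander, stands far left, near the front edge.

How it is judged:
By the outcome, as a careful person would: the job done as asked, in the order asked, and still so for the second after the job is handed in, while the arm keeps its last pose, push and grip.
It also fails if it takes over 72 s, if anything falls off the work surface, if the arm or the gripper's body presses on something with over 40 N, if the wrist force passes 120 N, or if a joint passes its speed limit or range.

## Working session

There is one attempt and no reset: what is moved stays moved. The work goes in short steps, Python scripts to look and compute and a tool call to move; the robot and the scene stay as the last step left them, time stands still between calls to the robot, and variables do not carry over. Pictures are saved under pics/ and viewed, at most 10 in all, crops included, and the job is handed in when it is done.

Besides the shell and the picture viewer there is one more tool, called in YAML: its name, and indented under it one key for each argument. servo_tool: Moves the arm, as the interface text tells. Its arguments: {"type":"object","properties":{"slide":{"type":"array","items":{"type":"array","items":{"type":"number"}}},"angular":{"type":"array","items":{"type":"array","items":{"type":"number"}}},"hand":{"type":"array","items":{"type":"number"}}},"required":["slide","angular","hand"]}

```bash
mkdir -p pics; cat > h.py <<'E'
import numpy as np, cv2
from bench import arm, grab_frame, order
def ray(f,uv):
    p=cv2.undistortPoints(np.array([[uv]],float),np.array(f["camera_matrix"],float),np.array(f["dist_coeffs"],float))[0,0]
    R=np.array(f["R"]);t=np.array(f["t"])
    return -R.T@t, R.T@np.array([p[0],p[1],1.])
def onz(f,uv,z):
    c,d=ray(f,uv); return c+d*(z-c[2])/d[2]
def tri(f1,u1,f2,u2):
    c1,d1=ray(f1,u1);c2,d2=ray(f2,u2)
    s=np.linalg.lstsq(np.c_[d1,-d2],c2-c1,rcond=None)[0]
    a=c1+d1*s[0];b=c2+d2*s[1]; return (a+b)/2,np.linalg.norm(a-b)
def proj(f,X):
    r=cv2.Rodrigues(np.array(f["R"],float))[0]
    return cv2.projectPoints(np.array(X,float).reshape(-1,1,3),r,np.array(f["t"],float),np.array(f["camera_matrix"],float),np.array(f["dist_coeffs"],float))[0][:,0]
E
python3 - <<'E'
from h import *
import pickle
F={n:grab_frame(n) for n in("scene","top")}
pickle.dump(F,open("f0.pkl","wb"))
for n in F:
    cv2.imwrite(f"pics/{n}0.png",cv2.resize(F[n]["img"],(800,600)))
    R=np.array(F[n]["R"]);print(n,-R.T@np.array(F[n]["t"]),R[2])
print(arm.sense(),arm.hold_point_z)
E
```

```text
scene [-0.0744158   1.22926565  0.6313996 ] [ 0.42161741 -0.81433263 -0.39887483]
top [0.42768312 0.12075421 1.05962131] [ 0.08292182 -0.02637484 -0.99620698]
{'time': 0.1, 'q': array([ 7.40245499e+01,  5.00646676e+00,  1.00393553e+01,  9.51010963e+01,
       -1.25157424e-03,  9.00006593e+01]), 'joint_velocities': array([ 0.06733949, -0.11350416,  0.04899006,  0.03393037,  0.06937893,
        0.0722895 ]), 'joint_torque': array([-1.55552418e-03, -5.21559656e+01,  4.65655196e+01,  1.60678028e-02,
       -6.73219824e-05,  7.80915002e-06]), 'tool_pos': array([0.15132029, 0.52854861, 0.23067144]), 'tool_rot': array([-1.79931792e+02,  1.25235824e-03,  1.64023892e+02]), 'wrist_force': array([-0.69716681,  0.72184252, -0.2851074 ]), 'ft_torque': array([0.05880923, 0.020983  , 0.02705172]), 'grasp_force': 0.0, 'finger_gap': 0.9975812904739019} 0.0187
```

View pics/scene0.png

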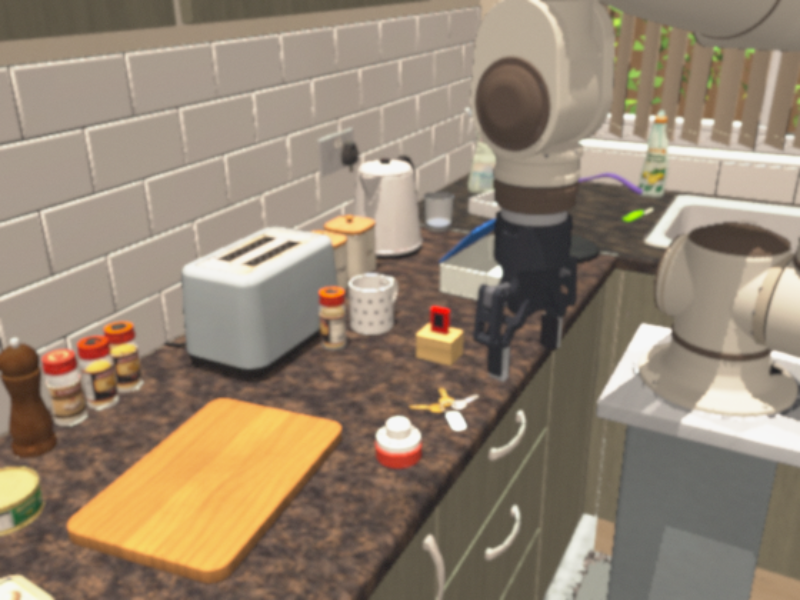

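View pics/top0.png

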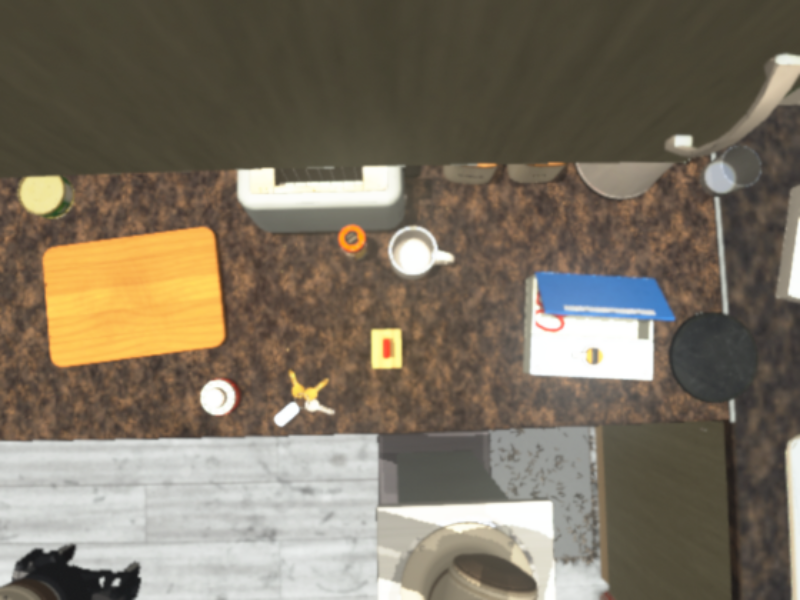

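The scene view shows the red key at (440,320) in its stand (440,343). The gripper partly hides the box. In the top view the stand is at (387,348), the box spans x 527-655 and y 275-380, the lock is at (594,356) and the lid is blue and open. Next I'll crop closer.

```bash
python3 - <<'E'
from h import *
import pickle
F=pickle.load(open("f0.pkl","rb"))
t=F["top"]["img"];s=F["scene"]["img"]
a=cv2.resize(t[185:275,360:480],(800,600),interpolation=cv2.INTER_CUBIC)
b=cv2.resize(t[220:265,250:290],(356,400),interpolation=cv2.INTER_CUBIC)
c=cv2.resize(s[205:260,285:330],(327,400),interpolation=cv2.INTER_CUBIC)
cv2.imwrite("pics/boxtop.png",a)
o=np.zeros((400,700,3),np.uint8);o[:,:356]=b;o[:,370:697]=c;cv2.imwrite("pics/key.png",o)
def masks(im):
    h=cv2.cvtColor(im,cv2.COLOR_BGR2HSV)
    H,S,V=cv2.split(h)
    return dict(red=((H<6)|(H>174))&(S>170)&(V>90), wood=(H>15)&(H<32)&(S>90)&(V>150), blue=(H>100)&(H<125)&(S>120))
for n in F:
  for k,m in masks(F[n]["img"]).items():
    N,l,st,ce=cv2.connectedComponentsWithStats(m.astype(np.uint8))
    for i in range(1,N):
      if st[i,4]>25: 
        r=cv2.minAreaRect(np.argwhere(l==i)[:,::-1].astype(np.float32)); print(n,k,st[i],ce[i].round(2),r)
E
```

```text
scene red [225 207  16   7  73] [232.36 210.56] ((232.52537536621094, 210.35533142089844), (5.771010875701904, 15.104374885559082), 85.91438293457031)
scene red [301 214  14  19 171] [308.07 222.09] ((307.5, 223.0), (18.0, 13.0), 90.0)
scene red [ 55 231  38  20 248] [ 73.13 241.7 ] ((74.46719360351562, 240.5418701171875), (12.2242431640625, 39.859596252441406), 64.65382385253906)
scene red [ 31 247  22  15 182] [ 41.54 255.76] ((41.297935485839844, 255.13214111328125), (11.2995023727417, 21.886423110961914), 75.25643920898438)
scene red [264 314  31  14 255] [278.4  321.13] ((278.8164978027344, 320.82122802734375), (30.085567474365234, 12.61319351196289), 1.9749339818954468)
scene wood [450 120  15   9  78] [456.36 123.77] ((456.7000427246094, 124.40000915527344), (14.139959335327148, 7.814188003540039), 7.125016689300537)
scene wood [228 151  34  11 257] [244.46 156.35] ((244.5, 156.0), (10.0, 33.0), 90.0)
scene wood [220 162  22   9  81] [233.4  165.57] ((230.20587158203125, 165.82351684570312), (21.584583282470703, 6.941775321960449), 12.52880573272705)
scene wood [225 215  16   
[... 2129 characters left out ...]
7] ((92.26301574707031, 207.48724365234375), (83.72573852539062, 123.37992858886719), 82.4605484008789)
top wood [238 159  17  16 102] [246.15 166.67] ((245.75001525878906, 166.25), (15.55634880065918, 14.849242210388184), 45.0)
top wood [259 230  23  29 421] [271.01 244.22] ((270.0, 244.0), (28.0, 22.0), 90.0)
top wood [411 244   4  10  36] [412.56 248.75] ((412.5, 248.5), (9.0, 3.0), 90.0)
top wood [202 259  28  21 252] [213.25 271.46] ((213.84829711914062, 270.65728759765625), (27.882579803466797, 17.83885383605957), 12.994616508483887)
top blue [ 376  191   96   34 2041] [421.7  205.44] ((423.5214538574219, 206.68638610839844), (96.96459197998047, 28.604215621948242), 3.9182491302490234)
```

View pics/boxtop.png

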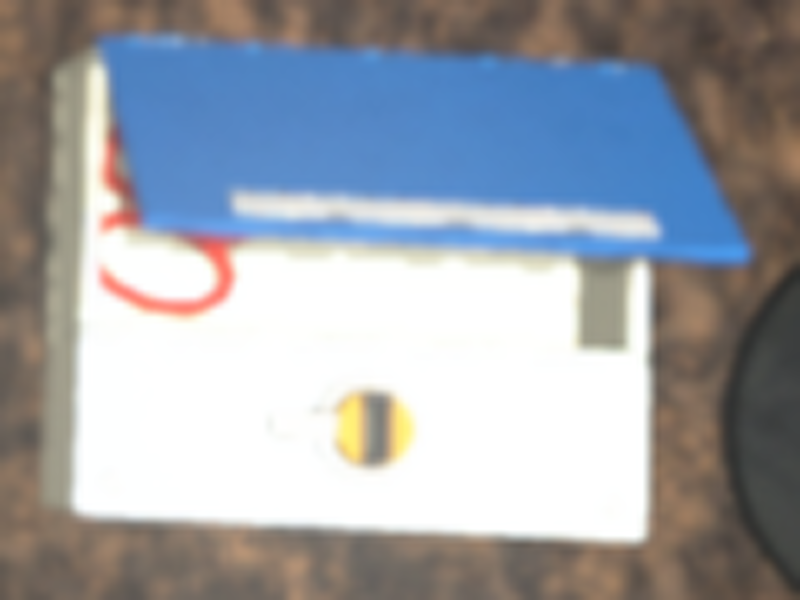

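View pics/key.png

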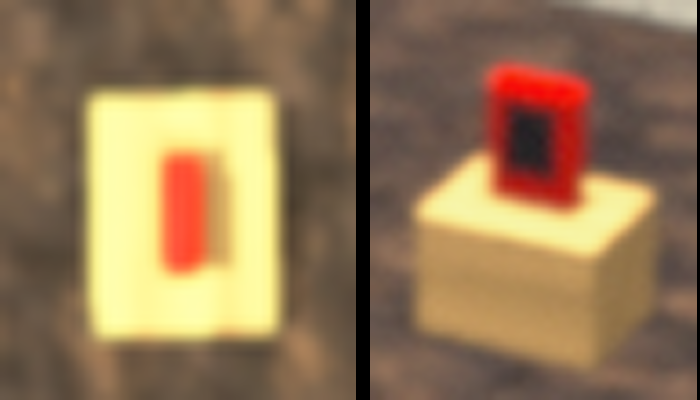

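The top crop shows the lock at crop (373,428), with the keyway vertical, and the deck front edge running from (75,515) to (645,540). The second picture shows the key's red top at (184,212) in the left crop, with its handle standing upright along world x. Next I'll measure these.

```bash
cat >> h.py <<'E'
def wcent(w,roi):
    x0,x1,y0,y1=roi; W=np.clip(w[y0:y1,x0:x1].astype(float),0,None)
    ys,xs=np.mgrid[y0:y1,x0:x1]; m=W.sum(); c=np.array([(W*xs).sum(),(W*ys).sum()])/m
    C=np.cov(np.c_[xs.ravel(),ys.ravel()].T,aweights=W.ravel()); e,v=np.linalg.eigh(C)
    return c,np.sqrt(e),v[:,1]
E
python3 - <<'E'
from h import *
import pickle
F=pickle.load(open("f0.pkl","rb"));T,S=F["top"],F["scene"]
t=T["img"].astype(float);s=S["img"].astype(float)
# key top: yellow->red : drop of green vs red
w=t[...,2]-1.0*t[...,1]-60
c,e,v=wcent(w,(264,278,233,256)); print("key px",c,e,v)
P=onz(T,c,.09);print("key top",P); d=onz(T,c+v*5,.09)-P;print("dir",np.degrees(np.arctan2(d[1],d[0])))
# scene handle: red+... top centre
ctop=(168/7.27+285-.5,83/7.27+205-.5)
print("tri key top",tri(T,c,S,ctop)); print("scene proj of key top",proj(S,[P[0],P[1],.09]),ctop, "underside",proj(S,[P[0],P[1],.044]))
# stand corners in top crop
k=lambda u,v:(u/8.9+250-.5,v/8.9+220-.5)
for p in [(87,92),(274,92),(278,335),(95,338)]: print("stand",onz(T,k(*p),.044))
ks=lambda u,v:((u-370)/7.27+285-.5,v/7.27+205-.5)
for a,b in [((87,92),(483,152)),((274,92),(655,190)),((278,335),(598,250)),((95,338),(415,212))]: print("stand tri",tri(T,k(*a),S,ks(*b)))
# lock: yellow + dark disc: low blue
w=180-t[...,0]
c,e,v=wcent(w,(408,424,241,258));print("lock px",c,e,v); L=onz(T,c,.0735);print("lock",L)
kb=lambda u,v:np.array((u*.15+360-.5+.075,v*.15+185-.5+.075))
pl,pr=onz(T,kb(75,515),.06),onz(T,kb(645,540),.06);print("deck front",pl,pr,np.degrees(np.arctan2(pr[0]-pl[0],-(pr[1]-pl[1]))),np.linalg.norm(pl-pr))
print("deck right/back", onz(T,kb(650,262),.06))
for p in[(373,395),(373,460)]:print("keyway",onz(T,kb(*p),.0735))
for p in[(100,40),(655,65)]:print("hinge",onz(T,kb(*p),.0665))
for z in(.09,.11,.13):
  for p in[(150,230),(748,262)]:print("lid edge",z,onz(T,kb(*p),z))
E
```

```text
key px [270.27547981 243.44970218] [1.34607633 3.58579256] [0.00405091 0.9999918 ]
key top [0.43183628 0.13260412 0.09      ]
dir 178.75176502748388
tri key top (array([0.43188633, 0.13264038, 0.08869574]), np.float64(9.776347088665477e-05))
scene proj of key top [[307.66014619 215.42723696]] (307.6086657496561, 215.91678129298487) underside [[307.43615532 232.42417181]]
stand [0.46669601 0.15974276 0.044     ]
stand [0.46525802 0.10728949 0.044     ]
stand [0.39733267 0.10804897 0.044     ]
stand [0.39796721 0.15914778 0.044     ]
stand tri (array([0.45501847, 0.15395593, 0.06804102]), np.float64(0.023575287481767983))
stand tri (array([0.43727107, 0.09567847, 0.03391942]), np.float64(0.061162441286999956))
stand tri (array([0.40628407, 0.1121934 , 0.02296727]), np.float64(0.02107939241122686))
stand tri (array([0.42494912, 0.17205038, 0.05967886]), np.float64(0.05951575859325608))
lock px [415.37212332 248.86951802] [2.67673692 2.78273445] [-0.87550179 -0.48321488]
lock [ 0.40804616 -0.22225589  0.0735    ]
deck front [ 0.37951499 -0.11346704  0.06      ] [ 0.36276509 -0.32942866  0.06      ] -4.434958855329583 0.2166102011418503
deck right/back [ 0.4668561  -0.33763725  0.06      ]
keyway [ 0.42036754 -0.22328357  0.0735    ]
keyway [ 0.39654725 -0.22204364  0.0735    ]
hinge [ 0.55533449 -0.12934001  0.0665    ]
hinge [ 0.54088168 -0.34144204  0.0665    ]
lid edge 0.09 [ 0.48258318 -0.13844769  0.09      ]
lid edge 0.09 [ 0.46459978 -0.36112084  0.09      ]
lid edge 0.11 [ 0.48145078 -0.13310123  0.11      ]
lid edge 0.11 [ 0.46383832 -0.35118139  0.11      ]
lid edge 0.13 [ 0.48031838 -0.12775478  0.13      ]
lid edge 0.13 [ 0.46307685 -0.34124195  0.13      ]
```

servo_tool:
  slide:
    - [0,0,0]
    - [0,0,0]
    - [0,0,0]
    - [-0.4,-0.89,0]
    - [-0.4,-0.89,0]
    - [-0.4,-0.89,0]
    - [-0.4,-0.89,0]
    - [-0.4,-0.89,0]
    - [-0.4,-0.89,0]
    - [-0.4,-0.89,0]
    - [-0.4,-0.89,0]
    - [-0.4,-0.89,0]
    - [-0.4,-0.89,0]
    - [-0.4,-0.89,0]
    - [-0.4,-0.89,0]
    - [-0.4,-0.89,0]
    - [-0.4,-0.89,0]
    - [-0.4,-0.89,0]
    - [-0.4,-0.89,0]
    - [-0.4,-0.89,0]
  angular:
    - [0,0,-0.9]
    - [0,0,-0.9]
    - [0,0,-0.86]
    - [0,0,0]
    - [0,0,0]
    - [0,0,0]
    - [0,0,0]
    - [0,0,0]
    - [0,0,0]
    - [0,0,0]
    - [0,0,0]
    - [0,0,0]
    - [0,0,0]
    - [0,0,0]
    - [0,0,0]
    - [0,0,0]
    - [0,0,0]
    - [0,0,0]
    - [0,0,0]
    - [0,0,0]
  hand: [1,1,1,1,1,1,1,1,1,1,1,1,1,1,1,1,1,1,1,1]

```text
time: 2.6
tool_pos: [0.4915, -0.2294, 0.2309]
tool_rot: [180.0, -0.0, 180.0]
wrist_force: [1.0, 0.8, 0.7]
finger_gap: -0.006
grasp_force: 0.0
```

```bash
python3 - <<'E'
from h import *
import pickle
s=arm.sense();print({k:np.round(s[k],4) for k in("time","q","tool_pos","tool_rot","wrist_force")})
F={n:grab_frame(n) for n in("scene","top")}
pickle.dump(F,open("f1.pkl","wb"))
a=cv2.resize(F["scene"]["img"][130:230,290:440],(600,400),interpolation=cv2.INTER_CUBIC)
b=cv2.resize(F["top"]["img"][170:280,350:500],(545,400),interpolation=cv2.INTER_CUBIC)[:,:200*2]
o=np.vstack([cv2.resize(a,(450,300)),cv2.resize(cv2.resize(F["top"]["img"][180:280,350:500],(450,300),interpolation=cv2.INTER_CUBIC),(450,300))])
cv2.imwrite("pics/m1.png",o)
E
```

```text
{'time': np.float64(2.6), 'q': array([-2.50266e+01,  3.94570e+00,  8.93750e+00,  9.50189e+01,
        7.20000e-03, -2.49945e+01]), 'tool_pos': array([ 0.4915, -0.2294,  0.2309]), 'tool_rot': array([ 1.799820e+02, -2.160000e-02,  1.799679e+02]), 'wrist_force': array([0.9966, 0.7685, 0.7015])}
```

View pics/m1.png

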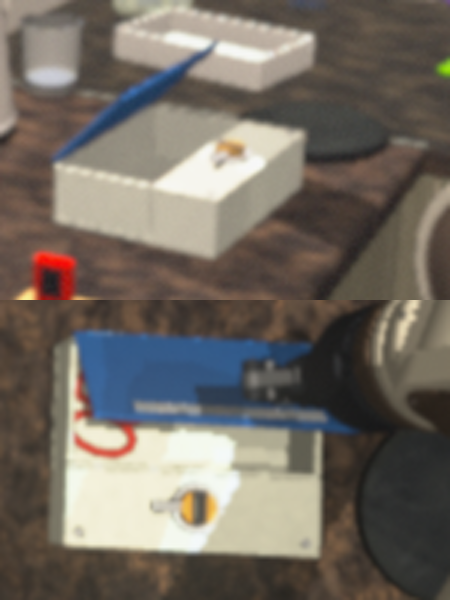

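The scene view now shows the whole box with the lid open, and the brass lock at about crop (230,148). In the top view the gripper is at (272,378), above the lid. I'll check the lock by triangulation and check the cameras against the TCP.

```bash
python3 - <<'E'
from h import *
import pickle
F=pickle.load(open("f1.pkl","rb"));T,S=F["top"],F["scene"]
print("tcp proj",proj(T,[.4915,-.2294,.2309]),proj(S,[.4915,-.2294,.2309]))
for n,f,roi in(("T",T,(408,424,241,258)),("S",S,(358,376,172,188))):
    h=cv2.cvtColor(f["img"],cv2.COLOR_BGR2HSV).astype(float)
    x0,x1,y0,y1=roi
    m=np.zeros(h.shape[:2]);m[y0:y1,x0:x1]=((h[...,1]>110)&(h[...,0]<32)&(h[...,0]>8))[y0:y1,x0:x1]
    p=np.argwhere(m>0)[:,::-1]; print(n,len(p),p.min(0),p.max(0),p.mean(0))
L=[.408,-.2223,.0735];print(proj(S,L),proj(T,L))
c=F["scene"]["img"][172:190,356:380]; print(c.astype(int)[...,2]-c[...,0])
h=cv2.cvtColor(T["img"],cv2.COLOR_BGR2HSV)
d=T["img"][238:262,404:428].astype(int); print(d[...,2]-d[...,0]);print(d.sum(2)//3)
E
```

```text
tcp proj [[442.30975386 209.29368812]] [[342.44322975 122.18780173]]
T 61 [411 244] [421 253] [415.36065574 248.90163934]
S 17 [363 178] [369 180] [366.52941176 178.88235294]
[[365.85323688 178.14310487]] [[415.39066879 248.88779585]]
[[ 22  23  22  23  24  23  24  22  22  24  23  26  29  31  28  25  26  27
   30  32  32  31  31  28]
 [ 22  22  24  22  23  23  23  23  24  27  28  31  29  27  26  25  24  25
   27  27  28  27  27  29]
 [ 23  21  22  23  22  21  23  25  27  32  33  29  29  27  26  26  25  26
   28  25  27  27  26  28]
 [ 22  22  22  22  22  22  25  28  33  38  39  38  37  33  32  27  26  25
   26  24  27  27  27  27]
 [ 23  23  22  23  24  28  29  34  44  55  61  62  60  56  47  35  29  25
   26  26  27  27  27  27]
 [ 22  22  21  24  28  34  45  52  64  77  89  90  92  88  71  50  33  26
   26  27  27  27  26  27]
 [ 22  23  20  13  17  32  65  90 100 100  96  90  89  89  84  60  36  25
   27  26  28  27  25  26]
 [ 26  21  10   5  10  32  74 102 109 110 107  97  84  76  68  48  26  20
   25  27  27  27  26  26]
 [ 18  11   5   5  11  32  55  59  61  72  88  99  95  81
[... 5103 characters left out ...]
37 242 242 236 224 216 215 205 192 174 164 171 189 214 229 232 221
  202 192 192 192 193 193]
 [235 240 243 243 241 236 228 219 221 220 215 214 218 225 232 237 229 211
  196 192 191 192 192 192]
 [236 242 243 243 243 242 240 236 233 229 227 230 233 232 234 230 215 199
  194 193 192 191 191 191]
 [237 242 243 243 243 243 243 243 242 240 240 243 243 241 233 216 199 195
  194 194 193 191 190 191]
 [240 243 243 243 243 243 243 243 244 245 246 246 246 244 234 208 194 193
  193 193 193 191 192 191]
 [242 243 243 243 243 243 244 244 244 245 247 247 246 243 230 203 192 191
  192 193 193 192 192 191]
 [243 244 243 243 243 243 243 244 244 245 246 246 244 235 215 197 191 192
  192 192 193 193 193 193]]
```

servo_tool:
  slide:
    - [0.05,0,0.5]
    - [0,0,0.5]
    - [0,0,0.5]
    - [0,0,0.4]
    - [0.03,0,0.14]
    - [0.03,0,0.14]
    - [0.04,0,0.14]
    - [0.04,0,0.14]
    - [0.05,0,0.14]
    - [0.05,0,0.14]
    - [0.06,0,0.13]
    - [0.06,0,0.12]
    - [0.06,0,0.11]
    - [0.06,0,0.1]
    - [0,0,0]
  angular:
    - [0,0,0]
    - [0,0,0]
    - [0,0,0]
    - [0,0,0]
    - [0,0,0]
    - [0,0,0]
    - [0,0,0]
    - [0,0,0]
    - [0,0,0]
    - [0,0,0]
    - [0,0,0]
    - [0,0,0]
    - [0,0,0]
    - [0,0,0]
    - [0,0,0]
  hand: [1,1,1,1,1,1,1,1,1,1,1,1,1,1,1]

```text
time: 4.58
tool_pos: [0.4642, -0.2277, 0.0708]
tool_rot: [180.0, -0.0, 180.0]
wrist_force: [0.7, 0.9, 0.5]
finger_gap: -0.003
grasp_force: 0.0
```

servo_tool:
  slide:
    - [0,0,0.04]
    - [0,0,0.04]
    - [0,0,0.02]
    - [0,0,0]
  angular:
    - [0,0,0]
    - [0,0,0]
    - [0,0,0]
    - [0,0,0]
  hand: [1,1,1,1]

```text
time: 5.08
tool_pos: [0.4647, -0.2279, 0.0665]
tool_rot: [-180.0, 0.0, 180.0]
wrist_force: [-2.4, 0.7, 3.0]
finger_gap: -0.0
grasp_force: 1.8
```

```bash
python3 - <<'E'
from h import *
F={n:grab_frame(n) for n in("scene","top")}
a=cv2.resize(F["scene"]["img"][130:230,290:440],(450,300),interpolation=cv2.INTER_CUBIC)
b=cv2.resize(F["top"]["img"][180:280,350:500],(450,300),interpolation=cv2.INTER_CUBIC)
cv2.imwrite("pics/m2.png",np.vstack([a,b]))
E
```

```text
(no output)
```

View pics/m2.png

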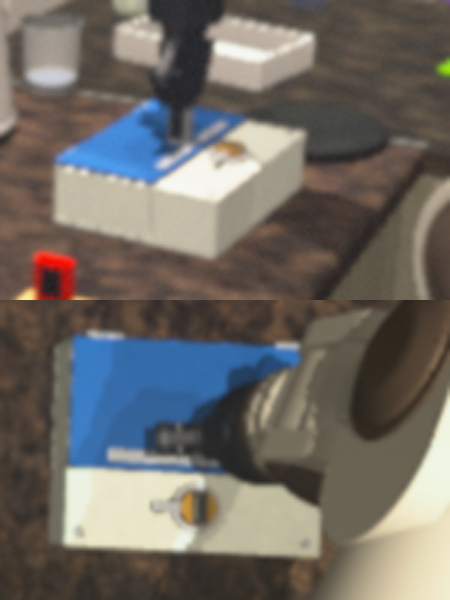

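The lid now looks flat and shut in both views, with the lock clear at (197,506) in the lower picture. I'll press slightly more to make sure it is shut.

servo_tool:
  slide:
    - [0,0,0.02]
    - [0,0,0.02]
    - [0,0,0]
  angular:
    - [0,0,0]
    - [0,0,0]
    - [0,0,0]
  hand: [1,1,1]

```text
time: 5.55
tool_pos: [0.4647, -0.2279, 0.0663]
tool_rot: [-180.0, 0.1, 180.0]
wrist_force: [-7.9, 2.9, 19.2]
finger_gap: -0.001
grasp_force: 9.6
```

servo_tool:
  slide:
    - [0,0,-0.9]
    - [0,0,-0.9]
    - [0,0,-0.9]
    - [0.066,0.722,0]
    - [0.066,0.722,0]
    - [0.066,0.722,0]
    - [0.066,0.722,0]
    - [0.066,0.722,0]
    - [0.066,0.722,0]
    - [0.066,0.722,0]
    - [0.066,0.722,0]
    - [0.066,0.722,0]
    - [0.066,0.722,0]
    - [0,0,0]
    - [0,0,0]
    - [0,0,0]
  angular:
    - [0,0,0]
    - [0,0,0]
    - [0,0,0]
    - [0,0,0]
    - [0,0,0]
    - [0,0,0]
    - [0,0,0]
    - [0,0,0]
    - [0,0,0]
    - [0,0,0]
    - [0,0,0]
    - [0,0,0]
    - [0,0,0]
    - [0,0,0]
    - [0,0,0]
    - [0,0,0]
  hand: [1,1,1,0,-1,-1,-1,-1,-1,-1,-1,-1,-1,-1,-1,-1]

```text
time: 7.55
tool_pos: [0.4319, 0.1325, 0.1993]
tool_rot: [-180.0, 0.0, 179.9]
wrist_force: [0.4, 1.4, 0.1]
finger_gap: 0.999
grasp_force: 0.0
```

servo_tool:
  slide:
    - [0,0,0.5]
    - [0,0,0.5]
    - [0,0,0.5]
    - [0,0,0.5]
    - [0,0,0.3]
    - [0,0,0.3]
    - [0,0,0.2]
    - [0,0,0.18]
    - [0,0,0]
    - [0,0,0]
    - [0,0,0]
    - [0,0,0]
    - [0,0,0]
    - [0,0,0]
    - [0,0,0]
    - [0,0,0]
    - [0,0,0]
    - [0,0,0]
  angular:
    - [0,0,0]
    - [0,0,0]
    - [0,0,0]
    - [0,0,0]
    - [0,0,0]
    - [0,0,0]
    - [0,0,0]
    - [0,0,0]
    - [0,0,0]
    - [0,0,0]
    - [0,0,0]
    - [0,0,0]
    - [0,0,0]
    - [0,0,0]
    - [0,0,0]
    - [0,0,0]
    - [0,0,0]
    - [0,0,0]
  hand: [-1,-1,-1,-1,-1,-1,-1,-1,-1,0.3,0.6,0.8,1,1,1,1,1,1]

```text
time: 9.8
tool_pos: [0.4319, 0.1333, 0.0505]
tool_rot: [180.0, 0.0, 180.0]
wrist_force: [-1.0, 0.5, 4.8]
finger_gap: 0.129
grasp_force: 58.6
```

servo_tool:
  slide:
    - [0,0,-0.2]
    - [0,0,-0.4]
    - [0,0,-0.6]
    - [0,0,-0.6]
    - [0.048,-0.715,0]
    - [0.048,-0.715,0]
    - [0.048,-0.715,0]
    - [0.048,-0.715,0]
    - [0.048,-0.715,0]
    - [0.048,-0.715,0]
    - [0.048,-0.715,0]
    - [0.048,-0.715,0]
    - [0.048,-0.715,0]
    - [0.048,-0.715,0]
    - [0,0,0]
    - [0,0,0]
    - [0,0,0]
    - [0,0,0]
  angular:
    - [0,0,0]
    - [0,0,0]
    - [0,0,0]
    - [0,0,0]
    - [0,0,0]
    - [0,0,0]
    - [0,0,0]
    - [0,0,0]
    - [0,0,0]
    - [0,0,0]
    - [0,0,0]
    - [0,0,0]
    - [0,0,0]
    - [0,0,0]
    - [0,0,0.65]
    - [0,0,0]
    - [0,0,0]
    - [0,0,0]
  hand: [1,1,1,1,1,1,1,1,1,1,1,1,1,1,1,1,1,1]

```text
time: 12.05
tool_pos: [0.4077, -0.2239, 0.1404]
tool_rot: [-180.0, 0.0, 176.2]
wrist_force: [1.0, 0.6, -1.5]
finger_gap: 0.133
grasp_force: 58.5
```

```bash
python3 - <<'E'
from h import *
import pickle
F={n:grab_frame(n) for n in("scene","top")}
pickle.dump(F,open("f2.pkl","wb"))
s=arm.sense();print(s["tool_pos"],s["tool_rot"],s["wrist_force"])
x,y=s["tool_pos"][:2]
for n in F: print(n,proj(F[n],[[x,y,.134],[x,y,.102],[.408,-.224,.0735]]).round(1).tolist())
a=cv2.resize(F["scene"]["img"][140:200,320:410],(750,500),interpolation=cv2.INTER_CUBIC)
cv2.imwrite("pics/m3.png",a)
E
```

```text
[ 0.40777563 -0.22398402  0.1403792 ] [-1.79996074e+02  7.95600871e-03  1.76151118e+02] [-0.30438564 -0.40069648 -1.19256144]
scene [[367.3, 158.5], [366.7, 168.9], [366.0, 178.0]]
top [[425.1, 249.2], [420.2, 249.1], [416.1, 248.9]]
```

View pics/m3.png

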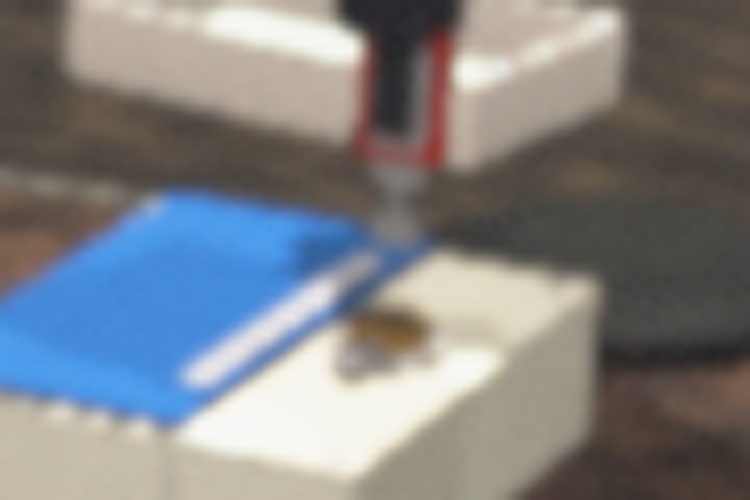

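The picture shows the gripped key upright, its tip at crop (398,238) right above the lock disc at (390,330), which matches the prediction to within 1 mm. I'll descend now.

servo_tool:
  slide:
    - [0,0,0.25]
    - [0,0,0.2]
    - [0,0,0.05]
    - [0,0,0.04]
    - [0,0,0.04]
    - [0,0,0.04]
    - [0,0,0]
  angular:
    - [0,0,0]
    - [0,0,0]
    - [0,0,0]
    - [0,0,0]
    - [0,0,0]
    - [0,0,0]
    - [0,0,0]
  hand: [1,1,1,1,1,1,1]

```text
time: 13.02
tool_pos: [0.4077, -0.2243, 0.1092]
tool_rot: [-180.0, -0.0, 176.1]
wrist_force: [-0.8, 0.2, -0.7]
finger_gap: 0.132
grasp_force: 58.5
```

Already 3 mm below the face with no force. I'll keep going down.

servo_tool:
  slide:
    - [0,0,0.04]
    - [0,0,0.04]
    - [0,0,0.04]
    - [0,0,0.04]
    - [0,0,0]
  angular:
    - [0,0,0]
    - [0,0,0]
    - [0,0,0]
    - [0,0,0]
    - [0,0,0]
  hand: [1,1,1,1,1]

```text
time: 13.65
tool_pos: [0.4076, -0.2243, 0.1011]
tool_rot: [180.0, -0.0, 176.1]
wrist_force: [0.1, -0.0, -0.3]
finger_gap: 0.135
grasp_force: 58.5
```

servo_tool:
  slide:
    - [0,0,0.02]
    - [0,0,0.02]
    - [0,0,0.02]
    - [0,0,0.02]
    - [0,0,0]
  angular:
    - [0,0,0]
    - [0,0,0]
    - [0,0,0]
    - [0,0,0]
    - [0,0,0]
  hand: [1,1,1,1,1]

```text
time: 14.28
tool_pos: [0.4077, -0.2243, 0.0972]
tool_rot: [180.0, -0.0, 176.1]
wrist_force: [-0.5, 0.1, 0.1]
finger_gap: 0.132
grasp_force: 58.5
```

servo_tool:
  slide:
    - [0,0,0.02]
    - [0,0,0.02]
    - [0,0,0]
  angular:
    - [0,0,0]
    - [0,0,0]
    - [0,0,0]
  hand: [1,1,1]

```text
time: 14.65
tool_pos: [0.4076, -0.2243, 0.0952]
tool_rot: [180.0, -0.0, 176.1]
wrist_force: [0.3, -0.0, 0.2]
finger_gap: 0.138
grasp_force: 58.5
```

servo_tool:
  slide:
    - [0,0,0.02]
    - [0,0,0.02]
    - [0,0,0]
  angular:
    - [0,0,0]
    - [0,0,0]
    - [0,0,0]
  hand: [1,1,1]

```text
time: 15.02
tool_pos: [0.4076, -0.2243, 0.0932]
tool_rot: [180.0, -0.0, 176.1]
wrist_force: [-0.1, 0.3, 0.2]
finger_gap: 0.129
grasp_force: 58.5
```

servo_tool:
  slide:
    - [0,0,0.03]
    - [0,0,0.03]
    - [0,0,0.03]
    - [0,0,0]
  angular:
    - [0,0,0]
    - [0,0,0]
    - [0,0,0]
    - [0,0,0]
  hand: [1,1,1,1]

```text
time: 15.52
tool_pos: [0.4076, -0.2243, 0.0886]
tool_rot: [180.0, -0.0, 176.1]
wrist_force: [-0.3, 0.3, -0.8]
finger_gap: 0.135
grasp_force: 58.5
```

```bash
python3 - <<'E'
from h import *
F={n:grab_frame(n) for n in("scene","top")}
a=cv2.resize(F["scene"]["img"][140:200,320:410],(750,500),interpolation=cv2.INTER_CUBIC)
cv2.imwrite("pics/m4.png",a)
E
```

```text
(no output)
```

View pics/m4.png

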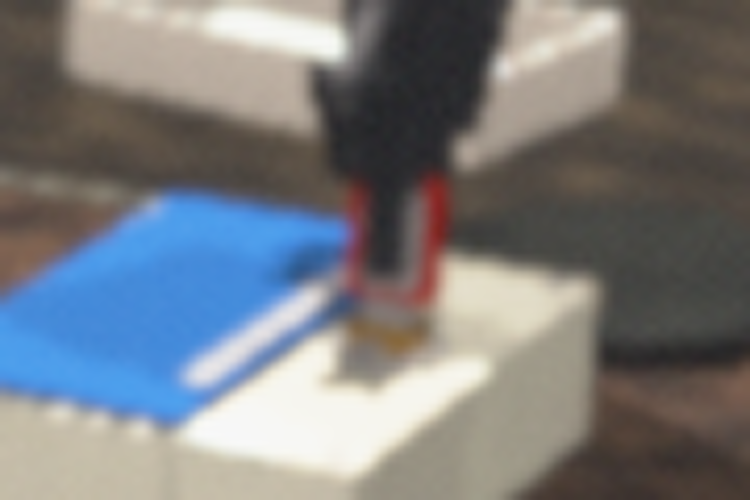

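The picture shows the handle's underside only about 8 mm above the lock face, so the blade is already through the wafer. I'll press it home.

servo_tool:
  slide:
    - [0,0,0.04]
    - [0,0,0.04]
    - [0,0,0.03]
    - [0,0,0.02]
    - [0,0,0.02]
    - [0,0,0.02]
    - [0,0,0]
  angular:
    - [0,0,0]
    - [0,0,0]
    - [0,0,0]
    - [0,0,0]
    - [0,0,0]
    - [0,0,0]
    - [0,0,0]
  hand: [1,1,1,1,1,1,1]

```text
time: 16.5
tool_pos: [0.4076, -0.2243, 0.0802]
tool_rot: [180.0, -0.0, 176.1]
wrist_force: [0.2, -0.4, -0.3]
finger_gap: 0.132
grasp_force: 58.5
```

servo_tool:
  slide:
    - [0,0,0.01]
    - [0,0,0.01]
    - [0,0,0.01]
    - [0,0,0]
  angular:
    - [0,0,0]
    - [0,0,0]
    - [0,0,0]
    - [0,0,0]
  hand: [1,1,1,1]

```text
time: 17.0
tool_pos: [0.4078, -0.2244, 0.0798]
tool_rot: [-180.0, 0.0, 176.1]
wrist_force: [-3.4, 1.8, 9.4]
finger_gap: 0.133
grasp_force: 59.9
```

servo_tool:
  slide:
    - [0,0,-0.01]
    - [0,0,0]
    - [0,0,0]
    - [0,0,0]
    - [0,0,0]
    - [0,0,0]
    - [0,0,0]
  angular:
    - [0,0,0]
    - [0,0,0.7]
    - [0,0,0.7]
    - [0,0,0.7]
    - [0,0,0.7]
    - [0,0,0.7]
    - [0,0,0]
  hand: [1,1,1,1,1,1,1]

```text
time: 17.88
tool_pos: [0.4081, -0.2242, 0.0799]
tool_rot: [180.0, 0.1, 155.1]
wrist_force: [-0.1, 3.0, 4.8]
finger_gap: 0.135
grasp_force: 59.1
```

```bash
python3 -c "
from h import *
s=arm.sense();print(s['tool_pos'],s['tool_rot'],s['wrist_force'],s['ft_torque'])"
```

```text
[ 0.40813203 -0.22420318  0.0798847 ] [1.79965701e+02 6.47504435e-02 1.55102507e+02] [-0.13161433  2.95790289  4.83936693] [ 0.49951648 -0.04444344  0.03532271]
```

servo_tool:
  slide:
    - [0,0,0]
    - [0,0,0]
    - [0,0,0]
    - [0,0,0]
    - [0,0,0]
    - [0,0,0]
    - [0,0,0]
    - [0,0,0]
    - [0,0,0]
    - [0,0,0]
    - [0,0,0]
  angular:
    - [0,0,1]
    - [0,0,1]
    - [0,0,1]
    - [0,0,1]
    - [0,0,1]
    - [0,0,1]
    - [0,0,1]
    - [0,0,1]
    - [0,0,1]
    - [0,0,1]
    - [0,0,0]
  hand: [1,1,1,1,1,1,1,1,1,1,1]

```text
time: 19.25
tool_pos: [0.4097, -0.2235, 0.08]
tool_rot: [179.7, -0.1, 95.2]
wrist_force: [10.2, 7.3, 1.6]
finger_gap: 0.131
grasp_force: 58.8
```

```bash
python3 -c "
from h import *
s=arm.sense();print(s['tool_pos'],s['tool_rot'],s['wrist_force'],s['ft_torque'])"
```

```text
[ 0.40972167 -0.2234611   0.07997381] [ 1.79718343e+02 -8.86113132e-02  9.51500078e+01] [10.18639128  7.28903659  1.59341999] [ 1.56742224 -2.05714477  0.08148692]
```

servo_tool:
  slide:
    - [0.014,0.022,0.01]
    - [0,0,0]
    - [0,0.004,0]
    - [0,0,0]
  angular:
    - [0,0,0]
    - [0,0,0.8]
    - [0,0,0.8]
    - [0,0,0]
  hand: [1,1,1,1]

```text
time: 19.75
tool_pos: [0.4104, -0.2233, 0.0799]
tool_rot: [179.8, -0.0, 85.5]
wrist_force: [4.3, 4.0, 7.1]
finger_gap: 0.133
grasp_force: 59.6
```

```bash
python3 -c "
from h import *
s=arm.sense();print(s['tool_pos'],s['tool_rot'],s['wrist_force'],s['ft_torque'])"
```

```text
[ 0.41035184 -0.2233122   0.07990606] [ 1.79795098e+02 -3.09082417e-02  8.55327375e+01] [4.32098219 4.04393614 7.06499648] [ 0.82987748 -0.87770547  0.05006984]
```

servo_tool:
  slide:
    - [0,0.01,0]
    - [0.005,0,0]
    - [0,0,0]
  angular:
    - [0,0,0.4]
    - [0,0,0.4]
    - [0,0,0]
  hand: [1,1,1]

```text
time: 20.12
tool_pos: [0.4106, -0.2233, 0.0799]
tool_rot: [179.8, -0.0, 80.8]
wrist_force: [2.6, 2.8, 7.2]
finger_gap: 0.132
grasp_force: 59.9
```

```bash
python3 - <<'E'
from h import *
s=arm.sense();print(s['tool_pos'],s['tool_rot'],s['wrist_force'],s['ft_torque'])
F={n:grab_frame(n) for n in("scene","top")}
a=cv2.resize(F["scene"]["img"][140:200,320:410],(600,400),interpolation=cv2.INTER_CUBIC)
b=cv2.resize(F["top"]["img"][225:270,380:440],(267,200),interpolation=cv2.INTER_CUBIC)
o=np.zeros((600,600,3),np.uint8);o[:400]=a;o[400:,:267]=b
cv2.imwrite("pics/m5.png",o)
E
```

```text
[ 0.41061928 -0.22326405  0.07987349] [ 1.79828113e+02 -1.74895423e-02  8.07553139e+01] [2.61210115 2.80645133 7.16912716] [ 0.62700785 -0.61275782  0.09233259]
```

View pics/m5.png

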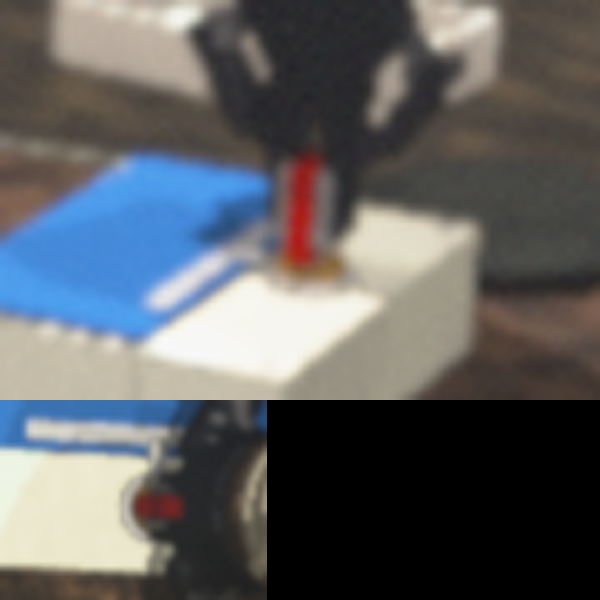

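The picture shows the key turned broadside with its handle on the brass face. The steel tongue, at lower (155,455), points over the lid edge. I'll add a little more turn to allow for the key's play.

servo_tool:
  slide:
    - [0,0.004,0]
    - [0,0,0]
    - [0,0,0]
  angular:
    - [0,0,0.25]
    - [0,0,0]
    - [0,0,0]
  hand: [1,1,1]

```text
time: 20.6
tool_pos: [0.4107, -0.2233, 0.0799]
tool_rot: [179.8, -0.0, 79.3]
wrist_force: [2.3, 2.7, 7.7]
finger_gap: 0.132
grasp_force: 59.9
```

```bash
python3 -c "
from h import *
s=arm.sense();print(s['tool_pos'],s['tool_rot'],s['wrist_force'],s['ft_torque'])"
```

```text
[ 0.41069469 -0.22329077  0.07989801] [ 1.79840334e+02 -2.02858766e-02  7.92858618e+01] [2.25627301 2.69712936 7.68112935] [ 0.61788431 -0.40688714  0.02958217]
```

servo_tool:
  slide:
    - [0,0,0]
    - [0,0,0]
    - [0,0,0]
    - [0,0,0]
  angular:
    - [0,0,0.2]
    - [0,0,0]
    - [0,0,0]
    - [0,0,0]
  hand: [1,1,1,1]

```text
time: 21.1
tool_pos: [0.4107, -0.2233, 0.0799]
tool_rot: [179.8, -0.0, 78.1]
wrist_force: [2.7, 3.5, 8.5]
finger_gap: 0.135
grasp_force: 59.9
```

```bash
python3 -c "
from h import *
s=arm.sense();print(s['tool_pos'],s['tool_rot'],s['wrist_force'],s['ft_torque'])
print(order.hand_in())"
```

```text
[ 0.41071008 -0.22332806  0.07989472] [ 1.79837912e+02 -2.39193710e-02  7.80844040e+01] [2.72414484 3.5064413  8.47453887] [ 0.62354056 -0.46582471  0.05920498]
the job is handed in; nothing more can be done
None
```

The job is handed in at 21 s: the lid is shut, and the key is fully home, turned about a quarter turn clockwise (by wrist angle) and still gripped. The last picture showed the tongue over the lid edge; the wafer let the key drop in without twisting.

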